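# Fit the stub arbor into the shaper spindle

## Task

Take the stub arbor (the one with the bare 20 mm shaft) out of the wooden tool block and fit it into the shaper's spindle: lower its taper into the spindle, feel for the driving dogs by turning the arbor under light pressure until its slots drop over them, then press it home past the spring catch so that its flange sits flush on the spindle face, and let go. Do not drop it in or force it down on the dogs, and leave the collet chuck and the other things lying where they are.

Things in the scene. Friction and masses are not known exactly. Their poses are not given: they have to be found in the camera images.
- arbor_shaft (a point): Stub arbor, bright steel, 0.5 to 0.7 kg, upright in one hole of the wooden tool block, taper hidden in the hole. This point: on the axis, at mid-height of the bare round shaft (20 mm across, 50 mm long), 50 mm above the flange underside; grip here, from any side. Above the shaft a dark threaded end, 17 mm across; the top is 34 mm above this point. z = up the axis.
- arbor_flange (a point): Axis point in the underside of the arbor's flange (50 mm across, 16 mm high, 30 mm collar up to 22 mm). Two drive slots, in directions x and -x, are cut through its lower 10 mm: 16.5 mm wide, open below and outside; a half turn makes no difference. Below it: 7:24 taper, 32 mm across, 19 mm at 44 mm down; then a 12 mm pull stud ending 61 mm down.
- spindle: Fixed steel nose of the upright spindle, 70 mm across, in the round opening of the grey shaper top. Origin: centre of the taper mouth in the face, 80 mm above bench, 30 mm above the shaper top; z up, x = shaper's x. Bore: 33 mm across at the face, 20 mm at 44 mm down, open to 66 mm. Home, the flange underside lies on this face. The arbor must never bear on the dogs with over 40 N.
- dog_tops (a point): Axis point at the height of the dogs' tops, 8 mm above the face. Two dark dogs, 14 mm wide, stand on opposite sides of the mouth, 17.5 to 28.5 mm from the axis. The spindle is locked; the line through the dogs lies up to 40 degrees either way from this frame's x. That angle is not reported: look from above or feel. The flange rides on the tops until the slots are within about 3 degrees.
- catch_mid (a point): Axis point in the bore, 53 mm below the face, between two spring balls that catch the pull stud. They touch it when the flange is about 6 mm above the face (so an arbor over the dogs first drops only about 2 mm and hangs there) and let it past at a downward force of about 13 N (11 to 16, arbor's weight included); then it snaps home and is held.
- chuck_mid (a point): Collet chuck, not to be used: same taper and flange, in the other hole of the tool block, but with a thick body and a dark clamping nut 42 mm across, 60 mm tall above the flange underside. This point is on its axis, 38 mm above the flange underside. It must stay where it is.
- rack: Light wooden tool block, 84 x 186 x 76 mm, fixed to the bench; origin at the centre of its underside, z up, y along its length. Two upright holes 35.5 mm across and 66 mm deep, 47.5 mm either side of the middle along y; the flanges rest on its top.
- shaper: Grey cast shaper top, fixed, 320 x 360 mm, its upper face 50 mm above the bench; origin on the bench under the spindle axis, z up, x away from the robot when it stands square. It reaches from x = -130 to 190 mm, y = -180 to 180 mm. Two wooden fence boards 52 mm high stand on it at x = 104 to 126 mm, with a gap of 120 mm behind the spindle.
- spanner_grip (a point): Steel open-ended spanner, 150 mm long, lying on the right-hand (-y) side of the shaper top; this point is on its handle. Leave it.
- tape: Roll of brown packing tape, 104 mm across and 48 mm high, lying on the bench; origin at the centre of its underside. Leave it.
- offcut: Offcut of wooden moulding, 45 x 160 x 30 mm, lying on the bench; origin at the centre of its underside. Leave it.
Things that resemble listed ones, but are neither listed nor needed, are in the scene too. Leave any pink or purple look-alike of the part that bears arbor_shaft alone.

How it is judged:
By the outcome, as a careful person would: the job done as asked, in the order asked, and still so for the second after the job is handed in, with the robot touching nothing.
It also fails if it takes over 64 s, if anything falls off the work surface, if the arm or the gripper's body presses on something with over 40 N, if the wrist force passes 120 N, or if a joint passes its speed limit or range.

## Robot

A 6-joint arm with a two-finger parallel gripper is mounted at the origin on the work surface. World frame = base frame: x ahead of the robot, y to its left, z up, the work surface at z = 0. Lengths are in m, angles in rad, forces in N, time in s.
With the tool pointing down it reaches from about 0.325 to 0.875 m from the base axis. Payload 4.4 kg.
Tool frame: the origin (TCP) lies midway between the tips of the shut fingers; the grasp point (between the pads) lies 19 mm behind it; z points along the fingers, y is the line along which they close (so a half turn about z gives the same grasp; the last joint's range is limited). The gripper opens to 85 mm and grips with 20 to 120 N. Pads are 22 mm wide; open, the fingers measure 114 mm over their backs; the gripper's body (76 mm by 85 mm) begins 54 mm behind the grasp point. The pads swing forward as they close: fully open they stand 13 mm farther back than shut.
Start: joints at [-1.343, 0.207, 1.542, -0, 1.393, -0.15], TCP at [0.213, -0.534, 0.231] pointing down, gripper open.
Joint ranges: [-2.73, 2.73], [-0.86, 2.22], [0.23, 2.46], [-1.11, 4.25], [0.08, 2.63], [-2.82, 2.82]. Speed limits (rad/s): [2.79, 2.79, 3.14, 3.14, 3.14, 3.14].

## Interface

Orientations are given as a rotation vector (axis times angle).
In Python, from bench import arm, cams gives the robot as it stands.
- The arm moves only by the tool move_arm, never from a script. Its argument "steps" is a list of rows, each a list of 3 entries, a list of its own where there are three numbers: the turn, a rotation vector about the tool's x, y, z in degrees, then the shift along the tool's x, y, z in mm, then the opening in per cent of the stroke, from 0 (shut) to 100 (fully open). A call has exactly 5 rows; each row is the pose to reach, as a shift and turn from the pose commanded when the call began, along the tool's axes at that moment; what a row does not reach only later rows make up. A row lasts 1/8 s, in which the tool goes at most 62.5 mm and 10.7 degrees, less where a joint would pass 70% of its speed; a pose out of reach is approached as far as the arm can. A call with a gripper value outside its range is refused whole. The fingers move at their own pace and stop on an object; the grip force is fixed at half the most. Time passes only in rows, so rows that repeat a pose let the fingers close, or fill a call up. It gives the time, the measured TCP pose, the force, the opening and the grip force at its end, in the units of the state.
- arm.state(): the state, without advancing time (a new reading comes with each control period).
- cams.read_camera(name): name is "side" or "top"; returns the picture (480x640x3 uint8, red, green, blue); there is no depth.
- cams.camera_info(name): a dict with "K" (3x3 intrinsics, pixels), "xyz" and "orientation" of the camera in the world. Camera axes: x right, y up, looking along -z (the intrinsics and any distortion apply to the point x, -y, -z); pixel columns grow to the right and rows downward; lengths in m; the calibration is good to about 2 mm. A picture is of the moment at which its call begins. camera_info takes no time and is no camera call.
- arm.sign_off(): hands the job in; it is judged then, once.
The state is a dict: "clock": time; "q": joint angles; "joint_vel": joint speeds; "effort": joint torques, N m; "ee_pos": TCP position; "tool_rot": TCP orientation; "ft_force": force on the tool from outside, world axes, zero at the start; "torque": the same for the moment, N m; "finger_gap": finger opening in m; "gripper_force": force on a finger pad.
Only numpy, scipy, OpenCV 4.12 (cv2) and the standard library are available. Lean on these libraries where they do the work, as an engineer would, in place of code of your own. Each camera call takes 0.05 s, during which the arm holds its last target. There are 200 camera calls.

## Working session

There is one attempt and no reset: what is moved stays moved. The work goes in short steps, Python scripts to look and compute and a tool call to move; the robot and the scene stay as the last step left them, time stands still between calls to the robot, and variables do not carry over. Pictures are saved under pics/ and viewed, at most 10 in all, crops included, and the job is handed in when it is done.

Besides the shell and the picture viewer there is one more tool, called after "Emit:" as a command line: name --argument value ..., lists and objects as JSON in quotes. move_arm: Moves the arm, as the interface text tells. Its arguments: {"type":"object","properties":{"steps":{"type":"array","items":{"type":"array"}}},"required":["steps"]}

```bash
mkdir -p pics; ls
python3 - <<'E'
from bench import arm, cams
import cv2
for n in("side","top"):
    i=cams.camera_info(n); print(n,i)
    cv2.imwrite(f"pics/{n}0.png",cams.read_camera(n)[:,:,::-1])
print(arm.state())
E
```

```text
pics
side {'K': array([[553.09379849,   0.        , 309.15511768],
       [  0.        , 553.09379849, 238.62094061],
       [  0.        ,   0.        ,   1.        ]]), 'xyz': array([-0.06418875,  1.02174656,  0.83191948]), 'orientation': array([ 0.31769618, -1.29680931, -2.36880407])}
top {'K': array([[476.26342432,   0.        , 318.2853854 ],
       [  0.        , 476.26342432, 240.52240199],
       [  0.        ,   0.        ,   1.        ]]), 'xyz': array([0.20549346, 0.02363737, 1.28328818]), 'orientation': array([ 0.17337735, -0.1670803 , -1.5575365 ])}
{'clock': 0.1, 'q': array([-1.34251626e+00,  2.07395801e-01,  1.54278685e+00, -4.18081020e-06,
        1.39353171e+00, -1.50486702e-01]), 'joint_vel': array([ 0.0010681 , -0.00130603, -0.00244467, -0.00117809,  0.00091611,
        0.00067637]), 'effort': array([ 2.22718245e-05, -3.84093297e+01, -2.92546570e+01, -1.85493141e-04,
        4.93492844e-03, -4.55693612e-05]), 'ee_pos': array([ 0.21245994, -0.53357511,  0.23021874]), 'tool_rot': array([-3.08334029e+00, -5.91017363e-01,  1.35967789e-04]), 'ft_force': array([-0.71626999,  0.5657229 , -0.29250088]), 'torque': array([-0.0378568 ,  0.0023409 ,  0.05986979]), 'gripper_force': 0.0, 'finger_gap': 0.0852242846744397}
```

View pics/side0.png

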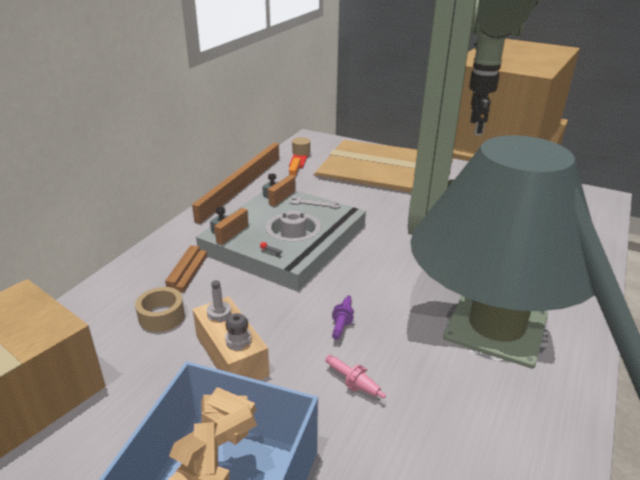

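View pics/top0.png

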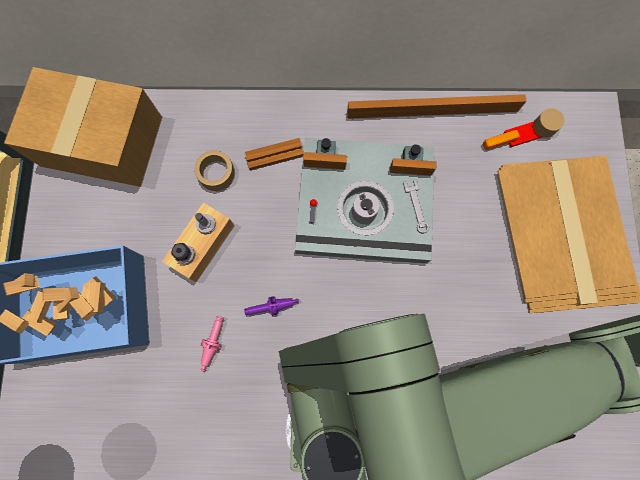

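Side view: the robot and a lamp are at the right. The tool block is at about (230,340), with the stub arbor at (217,298) and the collet chuck at (238,328). The spindle is at (292,225).

Top view: the arbor is at (204,220), the chuck at (181,252) and the spindle at (366,207). The dogs show as dark marks on it.

What could be taken for the arbor, by top pixel:
- Steel stub arbor (204,220): chosen, because it has the bare thin shaft.
- Collet chuck (181,252): thick dark nut.
- Purple look-alike (272,306).
- Pink look-alike (212,345).

I'll check this choice in a close crop.

Run:
```python
import cv2,numpy as np
t=cv2.imread("pics/top0.png");s=cv2.imread("pics/side0.png")
def c(im,u,v,w,h,k): return cv2.resize(im[v:v+h,u:u+w],None,fx=k,fy=k,interpolation=cv2.INTER_CUBIC)
a=np.hstack([c(t,160,200,80,60,5),c(t,330,180,80,60,5)])
b=np.hstack([c(s,180,270,100,75,4),c(s,245,190,100,75,4)])
cv2.imwrite("pics/crop1.png",np.vstack([a,b]))
```

```text
(no output)
```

View pics/crop1.png

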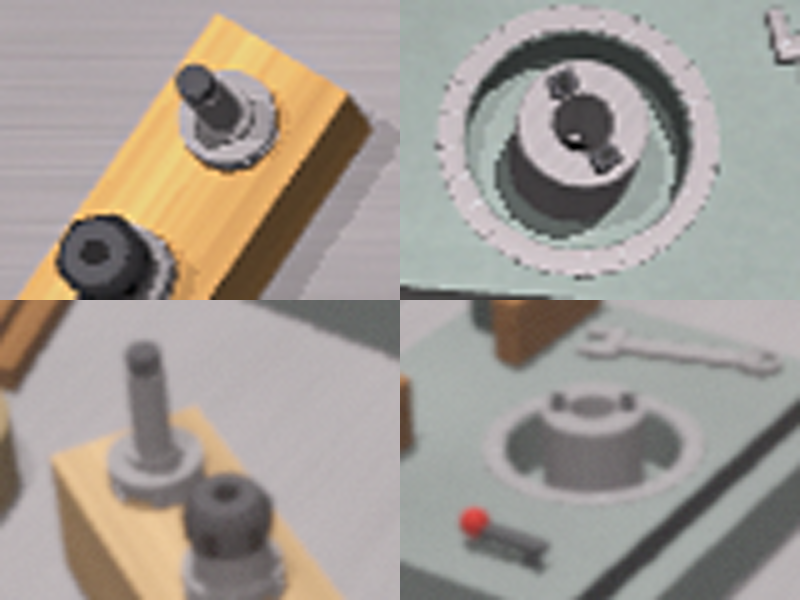

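The crop confirms it: the thin steel shaft with the dark threaded end, top pixel (199,216) at its tip, is the stub arbor. The dogs are at about top pixels (363,197) and (371,212), around the bore at (366.5,204.5).

```bash
cat > h.py <<'E'
import cv2,numpy as np
from bench import arm,cams
from scipy.spatial.transform import Rotation as R
def ray(n,uv):
    i=cams.camera_info(n);K=i["K"];u,v=uv
    d=np.array([(u-K[0,2])/K[0,0],-(v-K[1,2])/K[1,1],-1.]);return i["xyz"],R.from_rotvec(i["orientation"]).apply(d)
def onz(n,uv,z):
    o,d=ray(n,uv);return o+d*(z-o[2])/d[2]
def proj(n,p):
    i=cams.camera_info(n);K=i["K"];c=R.from_rotvec(i["orientation"]).inv().apply(np.array(p)-i["xyz"])
    return np.array([K[0,2]-K[0,0]*c[0]/c[2],K[1,2]+K[1,1]*c[1]/c[2]])
def tri(a,b):
    (o,d),(p,e)=ray("top",a),ray("side",b)
    s=np.linalg.lstsq(np.c_[d,-e],p-o,rcond=None)[0];x,y=o+d*s[0],p+e*s[1];return (x+y)/2,np.linalg.norm(x-y)
E
python3 - <<'E'
from h import *
np.set_printoptions(precision=4,suppress=True)
t=cv2.imread("pics/top0.png")
hsv=cv2.cvtColor(t,cv2.COLOR_BGR2HSV)
# rack top
m=np.zeros(t.shape[:2],np.uint8);w=(slice(200,285),slice(160,240))
m[w]=((hsv[w][...,1]>70)&(hsv[w][...,2]>170)).astype(np.uint8)*255
c=max(cv2.findContours(m,0,1)[0],key=cv2.contourArea)
P=np.array([onz("top",p[0],.076)[:2] for p in c]).astype(np.float32)
r=cv2.minAreaRect(P);print("rack",r,cv2.boxPoints(r))
# arbor tip
p,e=tri((199.4,216.2),(180+142.5/4,270+350/4));print("tip tri",p,e)
print("tip top",onz("top",(199.4,216.2),.160),"side",onz("side",(215.6,357.4),.160))
# spindle
print("bore",onz("top",(330+583/5,180+122/5),.08),"side bore",onz("side",(245+192/4,190+106/4),.08))
g=cv2.cvtColor(t,cv2.COLOR_BGR2GRAY)
print(g[188:222,354:382])
a=onz("top",(330+565/5-.4,180+83/5-.4),.088);b=onz("top",(330+605/5-.4,180+158/5-.4),.088)
print("dogs",a,b,(a+b)/2,np.linalg.norm(a-b),np.degrees(np.arctan2(*(b-a)[1::-1])))
E
```

```text
rack ((0.4729028642177582, 0.34823137521743774), (0.08454485982656479, 0.18615809082984924), 58.69730758666992) [[0.3714 0.3605]
 [0.5305 0.2638]
 [0.5744 0.336 ]
 [0.4153 0.4327]]
tip tri [ 0.5367  0.3565 -0.0178] 0.04958386820070814
tip top [0.5122 0.3201 0.16  ] side [0.3895 0.494  0.16  ]
bore [ 0.5701 -0.3072  0.08  ] side bore [ 0.5697 -0.0973  0.08  ]
[[120  73  84  68  52  54  54  55  55  56  57  56  58  56  57  55  54  53
   56  79 118 150 175 195 192 190 191 193]
 [ 85  49  53  54  54  55  58  58  57  56  56  55  57  57  57  56  58  57
   55  55  57  82 110 118 169 194 189 190]
 [ 54  53  56  55  56  54  54  55  55  55  57  54  56  54  54  55  56  57
   57  57  55  53  58  70  85 148 198 205]
 [ 55  56  54  54  55  56  62  62  60  60  59  56  52  50  47  48  53  57
   56  56  58  56  57  55  68 111 149 212]
 [ 55  53  60  66  75  72  70  81 127 153 167 185 185 185 169 125  88  50
   50  54  59  56  57  56  54  62  92 130]
 [ 62  71  68  66  67  90 156 182 198 149 160 195 194 196 196 198 195 175
  120  67  52  56  56  58  57  54  60  99]
 [ 94 161 164 178 164 180 196 140  97
[... 2662 characters left out ...]
4  65  64  62  62  62  59  57  63  76  80  98  98  94  73  57  59
   58  57  61 105 166 161 160 160 160 164]
 [ 62  62  64  64  65  65  64  61  60  59  57  58  59  57  58  58  59  58
   59  56  79 145 164 161 161 163 161 163]
 [ 77  60  63  65  64  64  62  62  63  60  63  61  62  62  63  62  62  62
   58  72 124 163 161 159 162 161 161 162]
 [ 96  79  62  64  63  66  64  63  64  63  61  61  62  63  63  62  62  61
   57  93 167 160 157 157 158 161 166 182]
 [100  98  78  62  64  65  64  63  63  61  64  62  63  63  64  62  62  57
   93 165 161 157 156 156 156 161 182 180]]
dogs [ 0.59   -0.2957  0.088 ] [ 0.5493 -0.3145  0.088 ] [ 0.5697 -0.3051  0.088 ] 0.04483901664943302 -155.21792372330546
```

Run:
```python
from h import *
np.set_printoptions(precision=4,suppress=True)
t=cv2.imread("pics/top0.png");s=cv2.imread("pics/side0.png")
p,e=tri((199.2,216.2),(180+143/4-.4,270+50/4-.4));print("tip tri",p,e)
print("tip top",onz("top",(199.2,216.2),.160),"side",onz("side",(215.4,282.1),.160))
# bore circle by contour in rectified face plane (0.2mm/px)
def rect(n,im,c,z,h=.06,k=5000):
    N=int(2*h*k); q=np.array([[c[0]+sx*h,c[1]+sy*h,z] for sx,sy in((1,1),(1,-1),(-1,-1),(-1,1))])
    H=cv2.getPerspectiveTransform(np.float32([proj(n,x) for x in q]),np.float32([[0,0],[N,0],[N,N],[0,N]]))
    return cv2.warpPerspective(im,H,(N,N),flags=cv2.INTER_CUBIC)
c0=onz("top",(366.2,204),.08)[:2];print("bore",c0,"side",onz("side",(292.6,216.1),.08))
for n,im in(("top",t),("side",s)):
    g=cv2.cvtColor(im,cv2.COLOR_BGR2GRAY)
    b=rect(n,g,c0,.08)
    a=rect(n,g,c0,.088)
    f=np.array([450,450]) ; cv2.imwrite(f"pics/r_{n}.png",cv2.resize(np.hstack([b,a]),(800,400)))
# flange of arbor, rectified at flange underside/top and tip
f0=onz("side",(215.4,282.1),.160)[:2];f1=onz("top",(199.2,216.2),.160)[:2];f=(f0+f1)/2
np.save("f.npy",np.array([c0,f]))
L=[]
for n,im in(("top",t),("side",s)):
    L.append(np.hstack([cv2.resize(rect(n,im,f,z,.04),(400,400))[:,:,:] for z in(.092,)]))
cv2.imwrite("pics/arb.png",np.hstack(L))
R_=[cv2.imread(f"pics/r_{n}.png") for n in("top","side")]
a=np.vstack([np.hstack([cv2.resize(R_[0],(600,300)),]),np.hstack([cv2.resize(R_[1],(600,300))])])
cv2.imwrite("pics/rect.png",a)
da=onz("top",(330+165/5-.4,180+83/5-.4),.088);db=onz("top",(330+205/5-.4,180+158/5-.4),.088)
print("dogs",da,db,(da+db)/2,np.linalg.norm(da-db),np.degrees(np.arctan2(*(db-da)[1::-1])))
```

```text
tip tri [0.5133 0.3212 0.1592] 0.0018951318765987528
tip top [0.5122 0.3206 0.16  ] side [0.5137 0.322  0.16  ]
bore [ 0.57  -0.096] side [ 0.5717 -0.0986  0.08  ]
dogs [ 0.5888 -0.086   0.088 ] [ 0.5481 -0.1063  0.088 ] [ 0.5684 -0.0962  0.088 ] 0.045500312109240194 -153.5125389687902
```

View pics/rect.png

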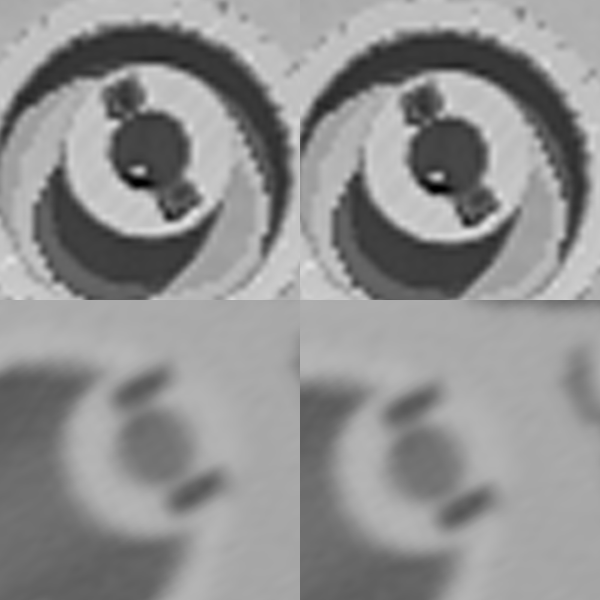

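View pics/arb.png

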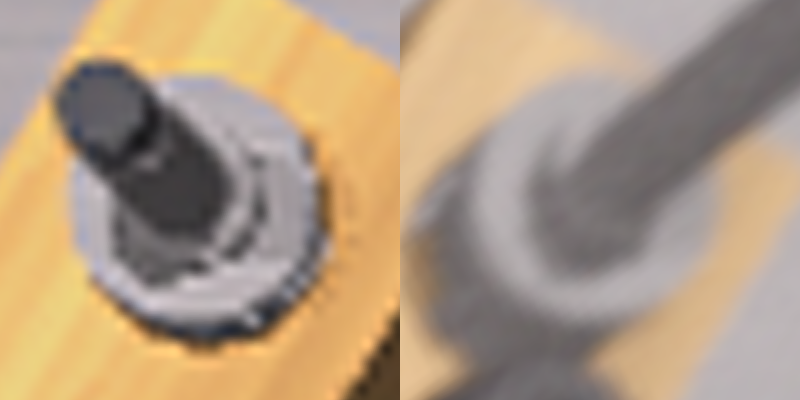

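The rectified face shows the dogs on a line about 28° from world x, in both cameras. The flange slots can't be read clearly yet, so I'll look again once the arbor is lifted. Estimates:
- Arbor axis: about (0.5135, 0.322)
- Spindle: about (0.571, -0.097)

Next I'll work out the approach.

```bash
cat >> h.py <<'E'
def delta(p,yaw_y,frm=None):
    "shift (mm) and turn (deg) in tool axes to bring TCP to p, tool down, tool y at world angle yaw_y (mod 180 nearest)"
    s=arm.state();R0=R.from_rotvec(s["tool_rot"]);a=np.radians(yaw_y)
    y=np.array([np.cos(a),np.sin(a),0]);z=np.array([0,0,-1.]);T=R.from_matrix(np.c_[np.cross(y,z),y,z])
    print("turn",np.degrees((R0.inv()*T).as_rotvec()).round(2),"shift",(1000*R0.inv().apply(np.array(p)-s["ee_pos"])).round(1),"pos",s["ee_pos"].round(4),"gap",round(s["finger_gap"],4),"F",s["ft_force"].round(1),"M",s["torque"].round(2),"t",round(s["clock"],2),"q6",s["q"][5].round(2))
E
python3 - <<'E'
from h import *
delta([.5135,.322,.25],58.7)
E
```

```text
turn [-5.00e-02 -1.40e-01 -1.27e+02] shift [ 596.1 -683.7  -18.2] pos [ 0.2125 -0.5336  0.2302] gap 0.0852 F [-0.7  0.6 -0.3] M [-0.04  0.    0.06] t 0.1 q6 -0.15
```

Emit:
move_arm --steps '[[[0,0,-9],[40,-46,-20],100],[[0,0,-18],[80,-92,-40],100],[[0,0,-27],[120,-137,-40],100],[[0,0,-36],[160,-183,-40],100],[[0,0,-45],[200,-229,-40],100]]'

```text
clock: 0.72
ee_pos: [0.3139, -0.2454, 0.271]
tool_rot: [-2.62, -1.733, -0.001]
ft_force: [0.5, 0.5, 0.3]
finger_gap: 0.0855
gripper_force: 0.0
```

Run:
```python
from h import *
delta([.5135,.322,.25],58.7)
```

```text
turn [ 2.000e-02 -2.000e-02 -8.174e+01] shift [600.3 -38.4  21.2] pos [ 0.3139 -0.2454  0.271 ] gap 0.0855 F [0.5 0.5 0.3] M [-0.01 -0.09 -0.06] t 0.72 q6 -0.48
```

Emit:
move_arm --steps '[[[0,0,-9],[60,-4,0],100],[[0,0,-18],[120,-8,0],100],[[0,0,-27],[180,-12,0],100],[[0,0,-36],[240,-16,0],100],[[0,0,-45],[300,-20,0],100]]'

```text
clock: 1.35
ee_pos: [0.4141, 0.0379, 0.2712]
tool_rot: [1.756, 2.604, -0.0]
ft_force: [0.7, -0.3, -0.2]
finger_gap: 0.0855
gripper_force: 0.0
```

Run:
```python
from h import *
delta([.5135,.322,.25],58.7)
```

```text
turn [ 1.000e-02  3.000e-02 -3.669e+01] shift [226.2 198.6  21.1] pos [0.4141 0.0379 0.2712] gap 0.0855 F [ 0.7 -0.3 -0.2] M [-0.05 -0.05  0.01] t 1.35 q6 -0.5
```

Emit:
move_arm --steps '[[[0,0,-8],[45,40,0],60],[[0,0,-16],[90,80,0],60],[[0,0,-24],[135,120,0],60],[[0,0,-32],[182,160,0],60],[[0,0,-36.7],[226.2,198.6,0],60]]'

```text
clock: 1.98
ee_pos: [0.515, 0.3216, 0.2706]
tool_rot: [-0.85, -3.024, 0.001]
ft_force: [1.0, 0.1, 0.9]
finger_gap: 0.0512
gripper_force: 0.0
```

Run:
```python
from h import *
delta([.5135,.322,.107],58.7)
```

```text
turn [-0.05 -0.01 -0.09] shift [  1.4  -0.3 163.6] pos [0.515  0.3216 0.2706] gap 0.0512 F [1.  0.1 0.9] M [ 0.03 -0.04 -0.01] t 1.98 q6 -0.61
```

Emit:
move_arm --steps '[[[0,0,0],[0.5,0,50],60],[[0,0,0],[0.5,0,95],60],[[0,0,0],[0.5,0,130],60],[[0,0,0],[0.5,0,155],60],[[0,0,0],[0.5,0,163],60]]'

```text
clock: 2.6
ee_pos: [0.5126, 0.319, 0.1054]
tool_rot: [-0.854, -3.019, 0.005]
ft_force: [0.4, 0.2, -0.6]
finger_gap: 0.0515
gripper_force: 0.0
```

Run:
```python
from h import *
delta([.5135,.322,.107],58.7)
t=cams.read_camera("top")[:,:,::-1];s=cams.read_camera("side")[:,:,::-1]
def c(im,u,v,w,h,k): return cv2.resize(im[v:v+h,u:u+w],None,fx=k,fy=k,interpolation=cv2.INTER_CUBIC)
cv2.imwrite("pics/g1.png",np.hstack([c(t,160,190,100,75,4),c(s,160,250,100,75,4)]))
```

```text
turn [-0.25 -0.18 -0.3 ] shift [ 0.8  3.1 -1.6] pos [0.5126 0.319  0.1054] gap 0.0515 F [ 0.4  0.2 -0.6] M [-0.01 -0.01 -0.03] t 2.6 q6 -0.61
```

View pics/g1.png

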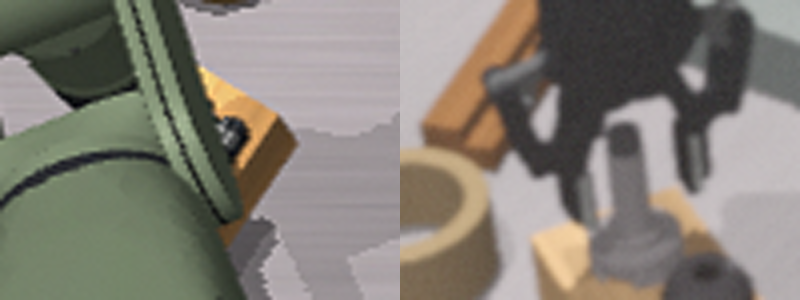

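The fingers stand either side of the shaft, seen in the side crop with the shaft at (628,180) and the pads at (590,195) and (690,165). The gripper is about 3 mm off along tool y, so I'll correct that before closing.

Emit:
move_arm --steps '[[[0,0,0],[0.5,3,-1.5],60],[[0,0,0],[0.5,3,-1.5],60],[[0,0,0],[0.5,3,-1.5],50],[[0,0,0],[0.5,3,-1.5],50],[[0,0,0],[0.5,3,-1.5],50]]'

```text
clock: 3.32
ee_pos: [0.5156, 0.3226, 0.1099]
tool_rot: [0.855, 3.023, 0.0]
ft_force: [0.1, 0.0, 0.3]
finger_gap: 0.0426
gripper_force: 0.0
```

Run:
```python
from h import *
delta([.5135,.322,.107],58.7)
```

```text
turn [ 0.  -0.  -0.3] shift [ 1.5 -1.6  2.9] pos [0.5156 0.3226 0.1099] gap 0.0426 F [0.1 0.  0.3] M [-0.03 -0.03  0.02] t 3.33 q6 -0.6
```

Emit:
move_arm --steps '[[[0,0,0],[1.5,-1.5,2.5],45],[[0,0,0],[1.5,-1.5,2.5],40],[[0,0,0],[1.5,-1.5,2.5],30],[[0,0,0],[1.5,-1.5,2.5],0],[[0,0,0],[1.5,-1.5,2.5],0]]'

```text
clock: 3.95
ee_pos: [0.5143, 0.3228, 0.1076]
tool_rot: [0.855, 3.022, 0.003]
ft_force: [2.8, 2.9, -1.2]
finger_gap: 0.0186
gripper_force: 59.0
```

Emit:
move_arm --steps '[[[0,0,0],[0,0,0],0],[[0,0,0],[0,0,0],0],[[0,0,0],[0,0,0],0],[[0,0,0],[0,0,0],0],[[0,0,0],[0,0,0],0]]'

```text
clock: 4.58
ee_pos: [0.5139, 0.3223, 0.1076]
tool_rot: [0.855, 3.022, 0.001]
ft_force: [2.9, 4.9, -0.5]
finger_gap: 0.0184
gripper_force: 59.1
```

Run:
```python
from h import *
s=arm.state();print(s["gripper_force"])
delta([.5135,.322,.107],58.7)
```

```text
59.10206437110901
turn [ 0.05  0.02 -0.3 ] shift [ 0.2 -0.5  0.6] pos [0.5139 0.3223 0.1076] gap 0.0184 F [ 2.9  4.9 -0.5] M [ 0.54 -0.46  0.02] t 4.58 q6 -0.6
```

Emit:
move_arm --steps '[[[0,0,0],[0,0.5,-8],0],[[0,0,0],[0,0.5,-25],0],[[0,0,0],[0,0.5,-50],0],[[0,0,0],[0,0.5,-80],0],[[0,0,0],[0,0.5,-115],0]]'

```text
clock: 5.2
ee_pos: [0.5115, 0.3211, 0.222]
tool_rot: [-0.854, -3.018, 0.008]
ft_force: [0.5, -0.0, -7.1]
finger_gap: 0.0188
gripper_force: 59.3
```

Emit:
move_arm --steps '[[[0,0,0],[0,0,-30],0],[[0,0,0],[0,0,-60],0],[[0,0,0],[0,0,-90],0],[[0,0,0],[0,0,-90],0],[[0,0,0],[0,0,-90],0]]'

```text
clock: 5.82
ee_pos: [0.5124, 0.3217, 0.3104]
tool_rot: [-0.855, -3.02, 0.005]
ft_force: [-1.0, -0.7, -7.0]
finger_gap: 0.0187
gripper_force: 59.5
```

Run:
```python
from h import *
delta([.571,-.097,.30],58.7)
t=cams.read_camera("top")[:,:,::-1];s=cams.read_camera("side")[:,:,::-1]
p=arm.state()["ee_pos"]; print(proj("side",p),proj("side",p-[0,0,.032]))
u,v=proj("side",p-[0,0,.032]).astype(int)
def c(im,u,v,w,h,k): return cv2.resize(im[v:v+h,u:u+w],None,fx=k,fy=k,interpolation=cv2.INTER_CUBIC)
cv2.imwrite("pics/s2.png",s);cv2.imwrite("pics/g2.png",np.hstack([c(s,u-40,v-50,80,90,6)]))
```

```text
turn [-0.23 -0.13 -0.3 ] shift [-269.3 -325.9   11.1] pos [0.5124 0.3217 0.3104] gap 0.0187 F [-1.  -0.7 -7. ] M [ 0.01  0.05 -0.04] t 5.83 q6 -0.6
[208.80373458 217.94288583] [210.44266633 232.5319219 ]
```

View pics/g2.png

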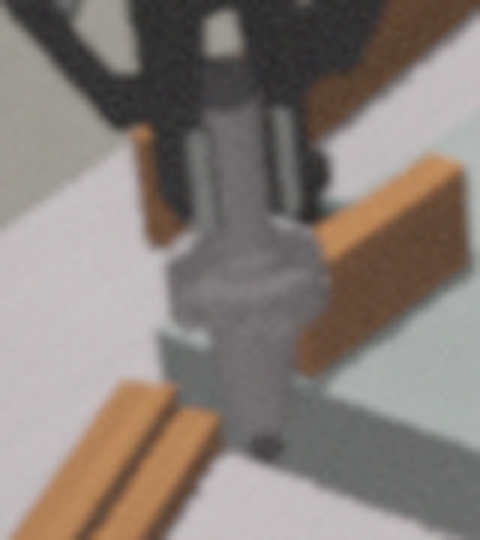

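The arbor is gripped upright, with its flange around crop (248,275). The slot edges are faint, so I'll turn it in steps here and compare views.

Emit:
move_arm --steps '[[[0,0,9],[0,0,0],0],[[0,0,18],[0,0,0],0],[[0,0,27],[0,0,0],0],[[0,0,36],[0,0,0],0],[[0,0,45],[0,0,0],0]]'

```text
clock: 6.55
ee_pos: [0.5128, 0.322, 0.31]
tool_rot: [-1.952, -2.459, 0.006]
ft_force: [0.2, -0.2, -6.3]
finger_gap: 0.0187
gripper_force: 59.4
```

```bash
cat > snap.py <<'E'
from h import *
import sys
cams.read_camera("side");cams.read_camera("side")
s=cams.read_camera("side")[:,:,::-1];st=arm.state();p=st["ee_pos"]
cv2.imwrite(f"pics/s{sys.argv[1]}.png",s)
y=R.from_rotvec(st["tool_rot"]).apply([0,1,0]);yaw=np.degrees(np.arctan2(y[1],y[0]))
open("log.txt","a").write(f"{sys.argv[1]} {p[0]} {p[1]} {p[2]} {yaw}\n");print(p,yaw)
E
echo "2 .5124 .3217 .3104 58.4" >log.txt; python3 snap.py 3
```

```text
[0.51306173 0.32215276 0.31045059] 13.544584366184171
```

Emit:
move_arm --steps '[[[0,0,9],[0,0,0],0],[[0,0,18],[0,0,0],0],[[0,0,27],[0,0,0],0],[[0,0,36],[0,0,0],0],[[0,0,45],[0,0,0],0]]'

```text
clock: 7.32
ee_pos: [0.5134, 0.3223, 0.3113]
tool_rot: [-2.744, -1.529, 0.003]
ft_force: [0.0, 0.8, -6.9]
finger_gap: 0.0184
gripper_force: 59.4
```

```bash
python3 snap.py 4
```

```text
[0.5134848  0.32238972 0.31149119] -31.355793094600195
```

Emit:
move_arm --steps '[[[0,0,9],[0,0,0],0],[[0,0,18],[0,0,0],0],[[0,0,27],[0,0,0],0],[[0,0,36],[0,0,0],0],[[0,0,45],[0,0,0],0]]'

```text
clock: 8.1
ee_pos: [0.5136, 0.3224, 0.3119]
tool_rot: [3.12, 0.365, -0.001]
ft_force: [1.0, -0.2, -7.2]
finger_gap: 0.0183
gripper_force: 59.4
```

```bash
python3 snap.py 5
python3 - <<'E'
from h import *
L=[]
for l in open("log.txt"):
    n,*q=l.split();p=np.array(q[:3],float);s=cv2.imread(f"pics/s{n}.png",0)
    u,v=proj("side",p-[0,0,.03]).round().astype(int)
    c=cv2.resize(s[v-14:v+26,u-22:u+31],None,fx=7.5,fy=7.5,interpolation=cv2.INTER_CUBIC)
    L.append(cv2.createCLAHE(3,(2,2)).apply(c)[:,:395])
cv2.imwrite("pics/m.png",np.vstack([np.hstack(L[:2]),np.hstack(L[2:])]))
E
```

```text
[0.51368988 0.32247158 0.31194809] -76.30951352036833
```

View pics/m.png

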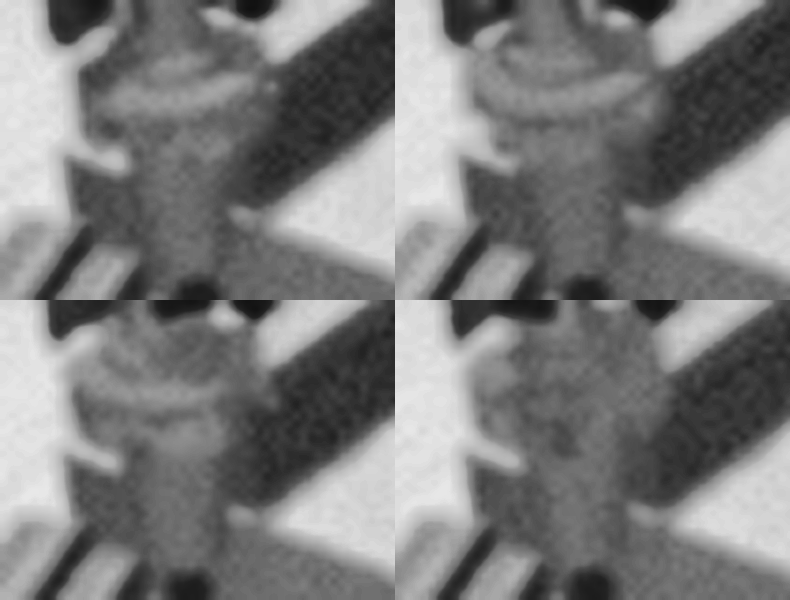

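In the lower-right frame (yaw -76) a dark slot faces the camera at about (568,440). In the upper-right frame (yaw +13.5) it shows as a notch on the silhouette at (480,130). I'll sample the flange rim by azimuth to refine the angle.

Run:
```python
from h import *
from scipy.ndimage import map_coordinates as mc
np.set_printoptions(linewidth=200)
cx=cams.camera_info("side")["xyz"]
for l in open("log.txt"):
    n,*q=l.split();p=np.array(q[:3],float);yaw=float(q[3]);s=cv2.imread(f"pics/s{n}.png",0).astype(float)
    ca=np.degrees(np.arctan2(cx[1]-p[1],cx[0]-p[0])); print(n,"yaw",yaw,"cam az rel yaw",round(ca-yaw))
    rel=np.arange(-70,71,7)+ca
    print("      rel",(((rel-yaw)+90)%180-90).round().astype(int))
    for zz in(1,3,5,7,9,11,13,15):
        P=[proj("side",p+[.025*np.cos(np.radians(a)),.025*np.sin(np.radians(a)),-.0316+zz/1000]) for a in rel]
        v=mc(s,np.array(P)[:,::-1].T,order=1);print(zz,v.round().astype(int))
```

```text
2 yaw 58.4 cam az rel yaw 71
      rel [  1   8  15  22  29  36  43  50  57  64  71  78  85 -88 -81 -74 -67 -60 -53 -46 -39]
1 [161 155 148 146 155 159 129 110 110 113 112 107 110 113 110 103  99  95  96  93  94]
3 [156 144 138 134 143 151 128 108 111 113 114 109 114 116 114 106 103 100  98  97  95]
5 [154 136 124 123 124 132 122 107 110 114 115 113 114 113 112 105 103 100 100  98  94]
7 [155 134 116 116 113 115 115 111 111 111 114 114 110 111 108 103 102 101 101  97  96]
9 [156 136 115 113 107 106 111 113 110 107 111 114 110 108 106 103 103 103  99  97 100]
11 [157 133 118 112 108 106 109 111 108 108 108 112 107 105 105 104 104 101  99  99 103]
13 [159 132 116 114 111 110 111 113 112 109 108 112 110 105 108 106 105 104 104 102  99]
15 [158 133 116 114 115 117 119 115 115 115 115 116 115 112 114 109 109 110 109 103 100]
3 yaw 13.544584366184171 cam az rel yaw 116
      rel [ 46  53  60  67  74  81  88 -85 -78 -71 -64 -57 -50 -43 -36 -29 -22 -15  -8  -1   6]
1 [176 169 161 151 141 140 121 115 113 112 114 113 111 106  97  97  98  96  94  94  93]
3 [183 175 165 150 130 126 122 118 116 1
[... 1573 characters left out ...]
 160 158 156 154 145 122 109 108 107 107 108 108 105  99  94  93  98  93  92  92]
3 [162 151 143 142 139 134 118 110 107 101 101 108 107 107 100  96  99  99  96  96  95]
5 [155 140 129 126 125 123 112 109 106  99 101 109 108 106 101  99 101 100 100  99  97]
7 [154 136 118 118 121 116 110 109 106 100  99 107 108 107 101 100 102 101 102  99 101]
9 [151 135 117 115 121 115 108 107 105 101 101 105 109 108 103 101 104 103 101 100  99]
11 [151 131 118 114 119 115 109 105 104 100 102 105 108 109 104 105 104 102  99  99 100]
13 [151 128 116 115 115 114 108 104 105 103 104 105 105 108 104 104 103 101 101 100 101]
15 [151 128 116 113 111 111 107 106 108 107 105 105 105 107 105 105 103 103 102  99 104]
```

The rim profile puts the slots at about tool-y angle +44° (±5°). With the dogs at 28°, the tool y angle should be about -16°. I'll come in at -28° and sweep upward.

Run:
```python
from h import *
delta([.571,-.097,.31],-28)
```

```text
turn [-1.000e-02  4.000e-02 -4.831e+01] shift [-43.6 421.1   2. ] pos [0.5137 0.3225 0.3119] gap 0.0184 F [ 0.8  0.3 -6.2] M [ 0.02 -0.03 -0.01] t 8.25 q6 1.75
```

Emit:
move_arm --steps '[[[0,0,-9],[-4,40,2],0],[[0,0,-18],[-9,90,2],0],[[0,0,-27],[-15,145,2],0],[[0,0,-36],[-20,195,2],0],[[0,0,-45],[-25,245,2],0]]'

```text
clock: 8.88
ee_pos: [0.5463, 0.0768, 0.3104]
tool_rot: [2.734, 1.546, 0.001]
ft_force: [1.7, 1.0, -6.8]
finger_gap: 0.0184
gripper_force: 59.9
```

Run:
```python
from h import *
delta([.571,-.097,.31],-28)
```

```text
turn [ 0.03 -0.02 -3.02] shift [-136.3  110.7    0.4] pos [0.5463 0.0768 0.3104] gap 0.0184 F [ 1.7  1.  -6.8] M [-0.01 -0.12  0.03] t 8.88 q6 0.52
```

Emit:
move_arm --steps '[[[0,0,-1],[-35,28,0],0],[[0,0,-2],[-75,60,0],0],[[0,0,-3],[-110,90,0],0],[[0,0,-3],[-132,107,0],0],[[0,0,-3],[-136,110.5,0],0]]'

```text
clock: 9.5
ee_pos: [0.5691, -0.0975, 0.3101]
tool_rot: [2.7, 1.605, -0.001]
ft_force: [0.5, 1.6, -6.8]
finger_gap: 0.0188
gripper_force: 60.0
```

Emit:
move_arm --steps '[[[0,0,0],[0,0,20],0],[[0,0,0],[0,0,40],0],[[0,0,0],[0,0,50],0],[[0,0,0],[0,0,50],0],[[0,0,0],[0,0,50],0]]'

```text
clock: 10.12
ee_pos: [0.5698, -0.0952, 0.2614]
tool_rot: [2.699, 1.605, 0.002]
ft_force: [0.6, 0.7, -6.2]
finger_gap: 0.0185
gripper_force: 59.8
```

Run:
```python
from h import *
cams.read_camera("side")
delta([.571,-.097,.26],-28)
t=cams.read_camera("top")[:,:,::-1];s=cams.read_camera("side")[:,:,::-1]
p=arm.state()["ee_pos"]; a=proj("side",p-[0,0,.0316+.061]);print("stud end",a,"flange",proj("side",p-[0,0,.0316]),"bore .571,-.097",proj("side",[.571,-.097,.08]),proj("side",[.5717,-.0986,.08]))
def c(im,u,v,w,h,k): return cv2.resize(im[v:v+h,u:u+w],None,fx=k,fy=k,interpolation=cv2.INTER_CUBIC)
u,v=a.astype(int);print("crop origin side",u-25,v-60)
cv2.imwrite("pics/g3.png",np.hstack([c(s,u-25,v-60,50,100,6),c(t,330,150,83,100,6)]))
```

```text
turn [ 0.14 -0.03 -0.55] shift [-1.   1.7  1.7] pos [ 0.57   -0.0953  0.2616] gap 0.0184 F [ 0.5 -1.2 -7.5] M [ 0.07  0.07 -0.03] t 10.18 q6 0.18
stud end [292.1212433  187.30005596] flange [291.74458459 165.88466037] bore .571,-.097 [292.54156285 216.43503072] [292.60311587 216.1082815 ]
crop origin side 267 127
```

View pics/g3.png

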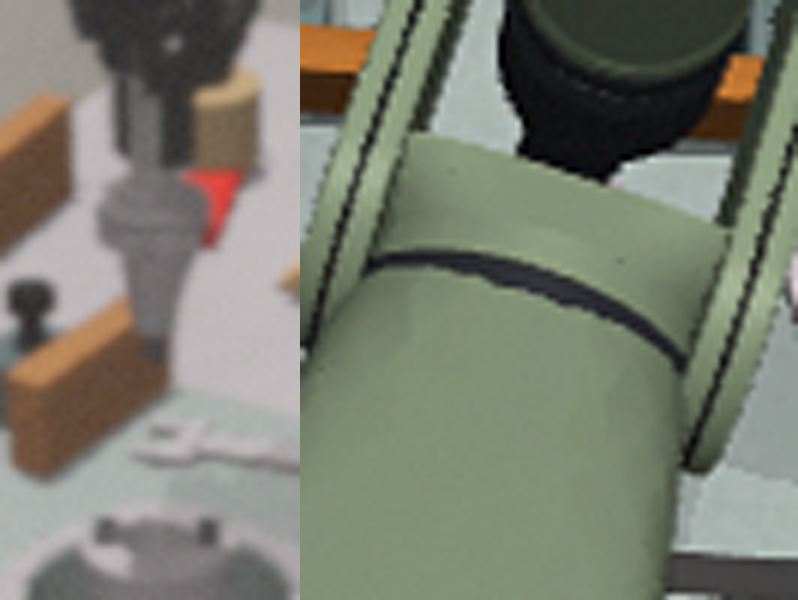

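Both views show the arbor hanging over the spindle. In the side crop the stud end is at (155,355) and the dogs at (107,528) and (210,530), midpoint 158, so it is within about 1 mm sideways. I'll nudge it and descend.

Emit:
move_arm --steps '[[[0,0,-0.5],[-0.5,2,15],0],[[0,0,-0.5],[-0.5,2,35],0],[[0,0,-0.5],[-0.5,2,60],0],[[0,0,-0.5],[-0.5,2,75],0],[[0,0,-0.5],[-0.5,2,75],0]]'

```text
clock: 10.9
ee_pos: [0.5693, -0.0963, 0.1831]
tool_rot: [-2.691, -1.614, 0.005]
ft_force: [0.4, 0.6, -7.4]
finger_gap: 0.0184
gripper_force: 59.7
```

Run:
```python
from h import *
delta([.5715,-.0965,.13],-28)
```

```text
turn [-0.25  0.04 -0.09] shift [ 0.9  2.3 53.1] pos [ 0.5693 -0.0963  0.1831] gap 0.0184 F [ 0.4  0.6 -7.4] M [ 0.01  0.08 -0.05] t 10.9 q6 0.17
```

Emit:
move_arm --steps '[[[0,0,0],[0,0,5],0],[[0,0,0],[0,0,10],0],[[0,0,0],[0,0,10],0],[[0,0,0],[0,0,10],0],[[0,0,0],[0,0,10],0]]'

```text
clock: 11.52
ee_pos: [0.5709, -0.0967, 0.1757]
tool_rot: [2.694, 1.616, 0.001]
ft_force: [-0.1, 0.0, -6.6]
finger_gap: 0.0187
gripper_force: 59.9
```

Run:
```python
from h import *
delta([.5715,-.0965,.13],-28)
```

```text
turn [ 0.04 -0.01 -0.1 ] shift [ 0.5  0.4 45.7] pos [ 0.5709 -0.0967  0.1757] gap 0.0187 F [-0.1  0.  -6.6] M [-0.01 -0.02  0.  ] t 11.53 q6 0.17
```

Emit:
move_arm --steps '[[[0,0,0],[0.5,0.5,9],0],[[0,0,0],[0.5,0.5,20],0],[[0,0,0],[0.5,0.5,31],0],[[0,0,0],[0.5,0.5,40],0],[[0,0,0],[0.5,0.5,44],0]]'

```text
clock: 12.15
ee_pos: [0.5707, -0.0963, 0.13]
tool_rot: [-2.693, -1.615, 0.002]
ft_force: [-1.0, 0.5, -7.4]
finger_gap: 0.0185
gripper_force: 60.1
```

Emit:
move_arm --steps '[[[0,0,0],[0,0,1],0],[[0,0,0],[0,0,2],0],[[0,0,0],[0,0,3],0],[[0,0,0],[0,0,3],0],[[0,0,0],[0,0,3],0]]'

```text
clock: 12.78
ee_pos: [0.5715, -0.0965, 0.1285]
tool_rot: [2.694, 1.616, 0.0]
ft_force: [-0.0, -0.2, -6.1]
finger_gap: 0.0188
gripper_force: 60.1
```

Run:
```python
from h import *
delta([.5715,-.0965,.12],-28)
```

```text
turn [ 0.02 -0.   -0.1 ] shift [0.  0.  8.5] pos [ 0.5715 -0.0965  0.1285] gap 0.0188 F [-0.  -0.2 -6.1] M [0.01 0.04 0.05] t 12.78 q6 0.17
```

Emit:
move_arm --steps '[[[0,0,0],[0,0,2],0],[[0,0,0],[0,0,4],0],[[0,0,0],[0,0,6],0],[[0,0,0],[0,0,6.5],0],[[0,0,0],[0,0,7],0]]'

```text
clock: 13.4
ee_pos: [0.5714, -0.0965, 0.1212]
tool_rot: [-2.694, -1.616, 0.0]
ft_force: [0.9, -0.4, -6.8]
finger_gap: 0.0184
gripper_force: 60.1
```

Emit:
move_arm --steps '[[[0,0,0],[0,0,0.4],0],[[0,0,0],[0,0,0.8],0],[[0,0,0],[0,0,1.2],0],[[0,0,0],[0,0,1.2],0],[[0,0,0],[0,0,1.2],0]]'

```text
clock: 14.02
ee_pos: [0.5714, -0.0965, 0.1201]
tool_rot: [-2.694, -1.616, -0.0]
ft_force: [0.2, -0.4, -6.7]
finger_gap: 0.0186
gripper_force: 60.1
```

Emit:
move_arm --steps '[[[0,0,0],[0,0,0.3],0],[[0,0,0],[0,0,0.6],0],[[0,0,0],[0,0,0.9],0],[[0,0,0],[0,0,1.0],0],[[0,0,0],[0,0,1.0],0]]'

```text
clock: 14.65
ee_pos: [0.5714, -0.0965, 0.1194]
tool_rot: [2.694, 1.616, 0.0]
ft_force: [-0.7, 0.2, -3.6]
finger_gap: 0.0187
gripper_force: 60.2
```

Contact is at the dog-top height, with about 3 N. I'll add a light press and sweep.

Emit:
move_arm --steps '[[[0,0,-1],[0,0,0.4],0],[[0,0,-2],[0,0,0.5],0],[[0,0,-3],[0,0,0.5],0],[[0,0,-4.5],[0,0,0.5],0],[[0,0,-6],[0,0,0.5],0]]'

```text
clock: 15.28
ee_pos: [0.5716, -0.0969, 0.1191]
tool_rot: [2.604, 1.756, 0.0]
ft_force: [-3.5, -0.5, 2.5]
finger_gap: 0.0186
gripper_force: 60.9
```

Emit:
move_arm --steps '[[[0,0,-1.5],[0,0,0],0],[[0,0,-3],[0,0,0],0],[[0,0,-4.5],[0,0,0],0],[[0,0,-5.5],[0,0,0],0],[[0,0,-6],[0,0,0],0]]'

```text
clock: 15.9
ee_pos: [0.5708, -0.096, 0.1173]
tool_rot: [-2.508, -1.889, 0.001]
ft_force: [-0.7, -0.5, -5.3]
finger_gap: 0.0185
gripper_force: 60.3
```

Run:
```python
from h import *
delta([.5715,-.0965,.1116],-16)
```

```text
turn [-0.1  -0.03 -0.05] shift [-0.3  0.8  5.7] pos [ 0.5708 -0.096   0.1173] gap 0.0185 F [-0.7 -0.5 -5.3] M [-0.14  0.18 -0.03] t 15.9 q6 -0.04
```

Emit:
move_arm --steps '[[[0,0,0],[0,0,0.3],0],[[0,0,0],[0,0,0.6],0],[[0,0,0],[0,0,0.6],0],[[0,0,0],[0,0,0.6],0],[[0,0,0],[0,0,0.6],0]]'

```text
clock: 16.52
ee_pos: [0.5709, -0.0962, 0.1175]
tool_rot: [-2.51, -1.888, 0.001]
ft_force: [-2.3, 0.6, -7.1]
finger_gap: 0.0188
gripper_force: 60.2
```

Emit:
move_arm --steps '[[[0,0,0],[0,0,0.4],0],[[0,0,0],[0,0,0.8],0],[[0,0,0],[0,0,1.2],0],[[0,0,0],[0,0,1.2],0],[[0,0,0],[0,0,1.2],0]]'

```text
clock: 17.15
ee_pos: [0.5713, -0.0965, 0.117]
tool_rot: [-2.511, -1.889, 0.0]
ft_force: [-4.4, 1.7, -3.1]
finger_gap: 0.0185
gripper_force: 60.4
```

Run:
```python
from h import *
delta([.5715,-.0965,.1116],-16)
```

```text
turn [-0.   -0.   -0.09] shift [0.  0.2 5.4] pos [ 0.5713 -0.0965  0.117 ] gap 0.0185 F [-4.4  1.7 -3.1] M [0.24 0.9  0.01] t 17.15 q6 -0.04
```

Emit:
move_arm --steps '[[[0,0,0],[0,-0.3,0],0],[[0,0,0],[0,-0.6,0.4],0],[[0,0,0],[0,-0.6,0.8],0],[[0,0,0],[0,-0.6,1.0],0],[[0,0,0],[0,-0.6,1.0],0]]'

```text
clock: 17.77
ee_pos: [0.5713, -0.0965, 0.1164]
tool_rot: [2.51, 1.888, 0.001]
ft_force: [-3.0, 1.5, 1.4]
finger_gap: 0.0187
gripper_force: 60.7
```

Run:
```python
from h import *
delta([.5708,-.0965,.1116],-16)
```

```text
turn [ 0.07  0.   -0.09] shift [-0.2 -0.4  4.8] pos [ 0.5713 -0.0965  0.1164] gap 0.0187 F [-3.   1.5  1.4] M [ 0.25  0.9  -0.02] t 17.77 q6 -0.04
```

Emit:
move_arm --steps '[[[0,0,0],[0,-0.4,0],0],[[0,0,0],[0,-0.6,0.4],0],[[0,0,0],[0,-0.6,0.7],0],[[0,0,0],[0,-0.6,0.8],0],[[0,0,0],[0,-0.6,0.8],0]]'

```text
clock: 18.4
ee_pos: [0.5707, -0.0964, 0.1149]
tool_rot: [2.51, 1.888, 0.001]
ft_force: [0.1, -0.4, -1.9]
finger_gap: 0.0189
gripper_force: 60.5
```

Run:
```python
from h import *
delta([.5708,-.0965,.1116],-16)
```

```text
turn [ 0.07  0.01 -0.1 ] shift [-0.1  0.2  3.3] pos [ 0.5707 -0.0964  0.1149] gap 0.0189 F [ 0.1 -0.4 -1.9] M [-0.13  0.04  0.11] t 18.4 q6 -0.04
```

Emit:
move_arm --steps '[[[0,0,0],[0,0,0.4],0],[[0,0,0],[0,0,0.8],0],[[0,0,0],[0,0,1.2],0],[[0,0,0],[0,0,1.6],0],[[0,0,0],[0,0,1.6],0]]'

```text
clock: 19.02
ee_pos: [0.5701, -0.096, 0.1126]
tool_rot: [-2.51, -1.888, 0.0]
ft_force: [1.8, -0.2, -8.3]
finger_gap: 0.0184
gripper_force: 59.9
```

Run:
```python
from h import *
delta([.5708,-.0965,.1116],-16)
```

```text
turn [-0.03 -0.02 -0.1 ] shift [-0.3  0.9  1. ] pos [ 0.5701 -0.096   0.1126] gap 0.0184 F [ 1.8 -0.2 -8.3] M [-0.1  -0.51 -0.05] t 19.02 q6 -0.04
```

Emit:
move_arm --steps '[[[0,0,0],[0,0.5,0.5],0],[[0,0,0],[0,0.5,1.0],0],[[0,0,0],[0,0.5,1.5],0],[[0,0,0],[0,0.5,1.8],0],[[0,0,0],[0,0.5,1.8],0]]'

```text
clock: 19.65
ee_pos: [0.5703, -0.096, 0.1116]
tool_rot: [-2.51, -1.888, 0.001]
ft_force: [-0.6, 1.4, -4.7]
finger_gap: 0.0188
gripper_force: 60.2
```

Run:
```python
from h import *
delta([.5708,-.0965,.1116],-16)
```

```text
turn [-0.05 -0.01 -0.09] shift [-0.3  0.6 -0. ] pos [ 0.5703 -0.096   0.1116] gap 0.0188 F [-0.6  1.4 -4.7] M [0.23 0.11 0.01] t 19.65 q6 -0.04
```

Now at home height (0.1116). A further light press will confirm the stop.

Emit:
move_arm --steps '[[[0,0,0],[0,0,0.5],0],[[0,0,0],[0,0,1.0],0],[[0,0,0],[0,0,1.5],0],[[0,0,0],[0,0,1.5],0],[[0,0,0],[0,0,1.5],0]]'

```text
clock: 20.27
ee_pos: [0.5705, -0.096, 0.1115]
tool_rot: [-2.51, -1.888, 0.0]
ft_force: [-5.3, 3.0, 4.9]
finger_gap: 0.0188
gripper_force: 61.2
```

Run:
```python
from h import *
delta([.5708,-.0965,.1116],-16)
```

```text
turn [-0.03 -0.01 -0.09] shift [-0.4  0.4 -0.1] pos [ 0.5705 -0.096   0.1115] gap 0.0188 F [-5.3  3.   4.9] M [ 0.56  1.01 -0.03] t 20.27 q6 -0.04
```

The stop is firm: z holds at 0.1115 with about 12 N net down. I'll relax and release.

Emit:
move_arm --steps '[[[0,0,0],[0,-0.5,-0.7],0],[[0,0,0],[0,-0.6,-1.0],0],[[0,0,0],[0,-0.6,-1.0],60],[[0,0,0],[0,-0.6,-1.0],60],[[0,0,0],[0,-0.6,-1.0],60]]'

```text
clock: 20.9
ee_pos: [0.5707, -0.0966, 0.1114]
tool_rot: [2.51, 1.888, 0.001]
ft_force: [-0.2, -1.0, -1.0]
finger_gap: 0.051
gripper_force: 0.0
```

Run:
```python
from h import *
delta([.5708,-.0965,.1116],-16)
```

```text
turn [ 0.08  0.02 -0.1 ] shift [ 0.1  0.1 -0.2] pos [ 0.5707 -0.0966  0.1114] gap 0.051 F [-0.2 -1.  -1. ] M [0.01 0.02 0.02] t 20.9 q6 -0.04
```

Emit:
move_arm --steps '[[[0,0,0],[0,0,-15],60],[[0,0,0],[0,0,-40],60],[[0,0,0],[0,0,-80],60],[[0,0,0],[0,0,-120],60],[[0,0,0],[0,0,-150],60]]'

```text
clock: 21.52
ee_pos: [0.571, -0.0964, 0.2647]
tool_rot: [2.508, 1.886, 0.004]
ft_force: [0.9, 0.2, -0.5]
finger_gap: 0.0512
gripper_force: 0.0
```

Emit:
move_arm --steps '[[[0,0,0],[-50,0,-10],60],[[0,0,0],[-100,0,-10],60],[[0,0,0],[-150,0,-10],60],[[0,0,0],[-200,0,-10],60],[[0,0,0],[-220,0,-10],60]]'

```text
clock: 22.15
ee_pos: [0.5084, -0.3102, 0.2723]
tool_rot: [2.512, 1.884, 0.0]
ft_force: [0.3, 1.1, 0.3]
finger_gap: 0.0515
gripper_force: 0.0
```

Emit:
move_arm --steps '[[[0,0,0],[0,0,0],60],[[0,0,0],[0,0,0],60],[[0,0,0],[0,0,0],60],[[0,0,0],[0,0,0],60],[[0,0,0],[0,0,0],60]]'

```text
clock: 22.78
ee_pos: [0.5094, -0.3069, 0.2711]
tool_rot: [-2.51, -1.89, -0.0]
ft_force: [0.7, 0.2, 0.1]
finger_gap: 0.0515
gripper_force: 0.0
```

Run:
```python
from h import *
t=cams.read_camera("top")[:,:,::-1];s=cams.read_camera("side")[:,:,::-1]
def c(im,u,v,w,h,k): return cv2.resize(im[v:v+h,u:u+w],None,fx=k,fy=k,interpolation=cv2.INTER_CUBIC)
cv2.imwrite("pics/end.png",np.hstack([c(s,255,165,80,80,5),c(t,320,160,80,80,5)]))
print("side proj flange/top",proj("side",[.571,-.097,.08])-[255,165],proj("side",[.571,-.097,.164])-[255,165])
```

```text
side proj flange/top [37.54156285 51.43503072] [37.04943556 23.618853  ]
```

View pics/end.png

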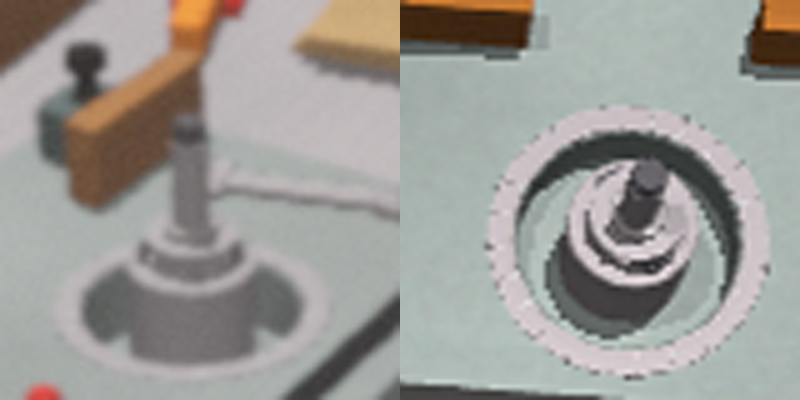

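The arbor stands upright in the spindle with its flange down on the face. Its top is at crop (187,125), where (185,118) was predicted for the home position. The gripper is clear.

```bash
python3 -c "
from bench import arm
print(arm.sign_off())"
```

```text
the job is handed in; nothing more can be done
None
```

The stub arbor is in the shaper's spindle, over the dogs, past the spring catch and down on the face. It is released with the gripper clear, and the job was handed in at about 23 s.

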